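# Check-weigh a handheld meter and pack it in its cradle

### The arm

A 7-joint arm with a two-finger parallel gripper is mounted at the origin on the work surface. World frame = base frame: x ahead of the robot, y to its left, z up, the work surface at z = 0. Lengths are in m, angles in rad, forces in N, time in s.
With the tool pointing down it reaches from about 0.4 to 0.85 m from the base axis. Payload 4.5 kg.
Tool frame: the origin (TCP) lies midway between the tips of the shut fingers; the grasp point (between the pads) lies r.grip_point_offset behind it (r.grip_point_offset is the distance from the TCP to the grasp point, in m); z points along the fingers, y is the line along which they close (so a half turn about z gives the same grasp; the last joint's range is limited). The gripper opens to 88 mm and grips with 3 to 60 N. Pads are 18 mm wide; open, the fingers measure 123 mm over their backs; the gripper's body (75 mm by 187 mm) begins 45 mm behind the grasp point.
Start: joints at [1.372, 0.689, -0.195, 1.565, 0.157, 0.902, -0.215], TCP at [0.144, -0.608, 0.239] pointing down, gripper open.
Joint ranges: [-3.01, 3.01], [-0.46, 2.08], [-1.47, 1.51], [0.13, 2.56], [-1, 4.14], [0.04, 2.09], [-2.66, 2.66]. Speed limits (rad/s): [2.57, 2.57, 3.14, 3.14, 3.14, 3.14, 3.14].

### API

Orientations are given as a unit quaternion [x, y, z, w].
In Python, from plant import r gives the robot as it stands.
- The arm moves only by the shell command python3 -m jog 'ROWS' [FORCE]. ROWS is JSON, a list of rows, each an object of numbers: "wx", "wy", "wz": the turn, a rotation vector about the world's x, y, z as a fraction of full scale; "dx", "dy", "dz": the shift along the world's x, y, z as a fraction of full scale; "hand": the closure, from 0 (fully open) to 1 (shut). In form: [{"wx": .., "wy": .., "wz": .., "dx": .., "dy": .., "dz": .., "hand": ..}, ...]. A call has 1 to 5 rows; each row shifts and turns the commanded pose from where the row before left it; what a row does not reach is not made up. Full scale, the value 1, is 0.25 m for a shift and 2 rad for a turn. A row lasts 1/12 s, in which the tool goes at most 41.7 mm and 7.16 degrees, less where a joint would pass 70% of its speed; a pose out of reach is approached as far as the arm can. A call with a number of a shift or a turn outside -1 to 1 is refused whole. A call with a gripper value outside its range is refused whole. The fingers move at their own pace and stop on an object; FORCE is the grip in N (left out, the last holds). Time passes only in rows, so rows that do not move let the fingers close. It gives the time, the measured TCP pose, the force, the opening and the grip force at its end, in the units of the state.
- r.get_state(): the state, without advancing time (a new reading comes with each control period).
- r.snapshot(name): name is "side" or "top"; returns the picture (384x512x3 uint8, red, green, blue); there is no depth.
- r.camera_info(name): a dict with "mtx" (3x3 intrinsics, pixels), "R" (3x3) and "t" (3): a world point X has camera coordinates R X + t. Camera axes: x right, y down, z forward; pixel columns grow to the right and rows downward; lengths in m; the calibration is good to about 2 mm. A picture is of the moment at which its call begins. camera_info takes no time and is no camera call.
- r.finish_job(): hands the job in; it is judged then, once.
Trained networks look in the newest picture that a camera, given by its name, has taken for a name from the list of things; names that differ only in an ending like _2 or _b are one class to them, and where a whole thing is asked for, a point or a joint stands for the part that bears it (a point fixed in the world has none). Each returns a list of dicts, best first, with "p" (0 to 1); they miss things now and then, are a little off and sometimes report something else, mostly with a low value. They report only what shows in the picture. A call takes as long as a camera call.
- r.search_frame(camera, query): "bbox" ([left, top, right, bottom] in pixels, round what is visible of it).
- r.masks_of(camera, query): "region" (384x512 bool, what is visible of it) and "bbox" ([left, top, right, bottom] in pixels, round what is visible of it).
The state is a dict: "clock": time; "q": joint angles; "qd": joint speeds; "joint_torque": joint torques, N m; "tool_pos": TCP position; "eef_rot": TCP orientation; "contact_force": force on the tool from outside, world axes, zero at the start; "moment": the same for the moment, N m; "opening": opening from 0.0 (shut) to 1.0 (fully open); "finger_force": force on a finger pad.
Only numpy, scipy, OpenCV 4.12 (cv2) and the standard library are available. Lean on these libraries where they do the work, as an engineer would, in place of code of your own. Each camera call takes 0.05 s, during which the arm holds its last target. There are 200 camera calls.

### The job

Draw the handheld meter out from under the clear riser, lay it screen up in the middle of the scale's pan and let go. While it lies there, press the wide flat key on the scale's keypad with the fingertips until about 5 N is felt and keep it pressed for about half a second, never harder than 25 N and leaving the two small keys alone. Then take the meter again, by its middle so that the fingers fit the cradle's finger gaps, and lay it flat, screen up, on the floor of the shipping cradle without dropping it; leave the reel, the tin and the case where they are.

Things in the scene. Friction and masses are not known exactly. Their poses are not given: they have to be found in the camera images.
- meter: Handheld meter: grey box 150 (x) x 56 (y) x 36 (z) mm, on its face a screen and a black dial 36 mm across, 5 mm tall; 0.2 to 0.4 kg. Origin: centre of its underside (also its centre of mass in plan); z out of the face, x along its length to the screen end. It starts flat on the bench, 50 to 62 mm of its -x end sticking out of the riser's open front. Grip across the 56 mm.
- riser: Fixed clear acrylic bridge, 190 mm wide (y), 170 mm deep (x): 6 mm board, underside 55 mm over the bench, on side walls 178 mm apart; front and back open. Origin on the bench under the middle of the board's front edge; the board runs from there to +x, the front faces -x (to the robot). Stands left or right, the cradle on the other side.
- scale: Fixed bench scale, base 250 (x) x 170 (y) x 35 (z) mm, origin under the centre of the base; keypad at the -x end (robot side), square pan at the +x end.
- pan (a point): Centre of the scale pan's top, a flat rigid steel plate 160 x 160 mm, 52 mm over the bench, no rim; its axes are the scale's.
- key_top (a point): Centre of the top of the wide membrane key: 30 (x) x 52 (y) mm, flat, 37.5 mm over the bench and 2 mm proud of the keypad, moves down at most 1.5 mm (about 2.5 N per mm, then a firm stop); axes are the scale's. It lies 133 mm to -x of the pan's centre and 40 mm to its -y.
- key_wide: The wide key itself (origin 2 mm below its top at rest).
- key_a: Small key 22 (x) x 20 (y) mm on the same keypad, same height as the wide key, centre 62 mm to +y of the wide key's centre; not to be pressed.
- key_b: Second small key of the same size, centre 96 mm to +y of the wide key's centre; not to be pressed.
- cradle: Fixed plywood shipping cradle: open box, inside 162 (x) x 68 (y) mm, floor 4 mm thick, walls 6 mm thick and 40 mm high over the bench; both long walls have an 84 mm wide gap in their middle, open down to the floor, for the fingers. Origin under its centre, z up. The meter may lie either way round in it.
- reel: Loose solder reel, 56 mm across, 50 mm tall, bystander; origin at the centre of its underside.
- tin: Loose flat round flux tin, 62 mm across, 22 mm tall, bystander standing on the back of the riser's board (top 61 mm over the bench); origin at the centre of its underside.
- case: Loose small-parts case 70 (x) x 115 (y) x 30 (z) mm, bystander; origin at the centre of its underside.

How it is judged:
On the way, in this order (a step that is already met when the one before it is completed fails the run):
1. the meter lies screen up and still on the pan, its centre within 40 mm of the pan's, let go (horizontal distance between meter and pan below 0.04 m and z of meter in the frame of pan below 0.005 m and angle between meter's own z axis and vertical below 0.06 rad and linear speed of meter below 0.03 m/s and contact force between the fingers and meter below 0.1 N), for 0.2 s.
2. the fingers press the wide key with more than 4 N for 0.3 s while the meter lies on the pan (contact force between the fingers and key_wide above 4 N and horizontal distance between meter and pan below 0.04 m and z of meter in the frame of pan below 0.005 m and angle between meter's own z axis and vertical below 0.06 rad), for 0.3 s.
At the end, for the whole second after the job is handed in: the meter lies still, flat and screen up (within 0.06 rad) on the cradle's floor (within 5 mm), between its walls (centre within 12 mm, along it within 0.2 rad), either way round (z of meter in the frame of cradle between 0.001 and 0.009 m and horizontal distance between meter and cradle below 0.012 m and angle between the x axis of meter and the x axis of cradle, either way round below 0.2 rad and angle between meter's own z axis and vertical below 0.06 rad and linear speed of meter below 0.02 m/s); the robot touches nothing.
It fails at once if the wide key is pressed with more than 25 N (contact force between anything else and key_wide above 25 N).
It fails at once if a small key is pressed with more than 2 N (contact force between anything else and key_a above 2 N or contact force between anything else and key_b above 2 N).
It fails at once if the meter is dropped: out of the fingers and falling faster than 0.6 m/s (contact force between the fingers and meter below 0.1 N and linear speed of meter above 0.6 m/s).
It fails at once if the reel, tin or case is moved by more than 30 mm (distance of any of reel, tin, case from where it was at the start of the episode above 0.03 m).
It also fails if it takes over 69 s, if anything falls off the work surface, if the arm or the gripper's body presses on something with over 40 N, if the wrist force passes 120 N, or if a joint passes its speed limit or range.

## Working session

There is one attempt and no reset: what is moved stays moved. The work goes in short steps, Python scripts to look and compute and a shell command to move; the robot and the scene stay as the last step left them, time stands still between calls to the robot, and variables do not carry over. Pictures are saved under pics/ and viewed, at most 10 in all, crops included, and the job is handed in when it is done.

```bash
mkdir -p pics; ls; python3 - <<'E'
from plant import r
import cv2,numpy as np
for n in("top","side"):
    im=r.snapshot(n); cv2.imwrite(f"pics/{n}0.png",im[:,:,::-1])
    c=r.camera_info(n); print(n,np.round(c["mtx"],1).tolist(),np.round(c["R"],3).tolist(),np.round(c["t"],3).tolist())
    for q in("meter","riser","scale","key_wide","key_a","cradle","reel","tin","case","pan"):
        print(q,[(round(d["p"],2),np.round(d["bbox"]).tolist()) for d in r.search_frame(n,q)[:3]])
s=r.get_state();print({k:np.round(v,3).tolist() for k,v in s.items()},r.grip_point_offset)
E
```

```text
pics
top [[378.4, 0.0, 256.6], [0.0, 378.4, 195.9], [0.0, 0.0, 1.0]] [[-0.001, -1.0, 0.008], [-0.996, 0.0, -0.093], [0.093, -0.008, -0.996]] [-0.016, 0.598, 1.142]
meter [(0.77, [337.0, 218.0, 356.0, 235.0])]
riser [(0.87, [312.0, 157.0, 380.0, 217.0]), (0.52, [260.0, 237.0, 278.0, 250.0]), (0.42, [227.0, 166.0, 287.0, 258.0])]
scale [(0.89, [224.0, 171.0, 288.0, 258.0])]
key_wide [(0.73, [260.0, 238.0, 278.0, 249.0])]
key_a [(0.52, [247.0, 239.0, 252.0, 243.0]), (0.45, [336.0, 215.0, 359.0, 234.0])]
cradle [(0.71, [141.0, 165.0, 183.0, 228.0])]
reel [(0.63, [80.0, 212.0, 107.0, 232.0])]
tin [(0.77, [335.0, 162.0, 356.0, 181.0])]
case [(0.78, [393.0, 195.0, 432.0, 219.0])]
pan [(0.64, [226.0, 170.0, 287.0, 253.0]), (0.19, [312.0, 158.0, 381.0, 219.0])]
side [[475.1, 0.0, 257.4], [0.0, 475.1, 193.9], [0.0, 0.0, 1.0]] [[-0.835, -0.551, -0.007], [-0.384, 0.591, -0.709], [0.395, -0.589, -0.705]] [0.499, 0.296, 1.484]
meter [(0.65, [303.0, 163.0, 328.0, 178.0])]
riser [(0.82, [262.0, 135.0, 325.0, 190.0])]
scale [(0.56, [231.0, 179.0, 314.0, 247.0]), (0.5, [320.0, 131.0, 345.0, 155.0])]
key_wide [(0.47, [293.0, 209.0, 304.0, 217.0])]
key_a []
cradle [(0.6, [185.0, 234.0, 239.0, 287.0])]
reel [(0.96, [177.0, 304.0, 198.0, 333.0])]
tin [(0.5, [276.0, 141.0, 289.0, 157.0]), (0.31, [262.0, 136.0, 324.0, 190.0])]
case [(0.62, [319.0, 132.0, 344.0, 152.0])]
pan [(0.97, [229.0, 179.0, 315.0, 244.0]), (0.51, [176.0, 306.0, 198.0, 330.0])]
{'clock': 1.1, 'q': [1.372, 0.689, -0.195, 1.565, 0.157, 0.903, -0.215], 'qd': [0.001, 0.001, -0.0, 0.001, -0.001, 0.001, -0.001], 'joint_torque': [0.001, -52.75, -1.267, -15.375, -0.052, -0.001, -0.0], 'tool_pos': [0.144, -0.608, 0.239], 'eef_rot': [0.993, 0.116, 0.0, 0.0], 'contact_force': [-0.101, -0.55, -0.253], 'moment': [-0.023, 0.024, -0.029], 'finger_force': 0.0, 'opening': 0.998} 0.0187
```

View pics/top0.png

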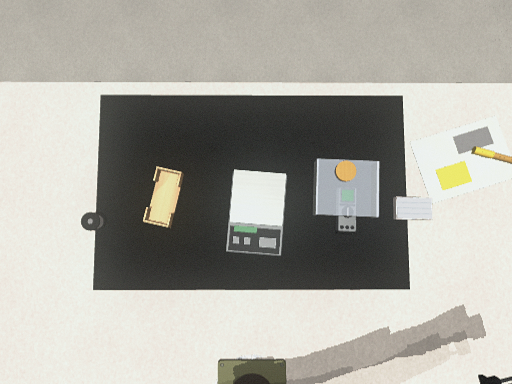

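View pics/side0.png

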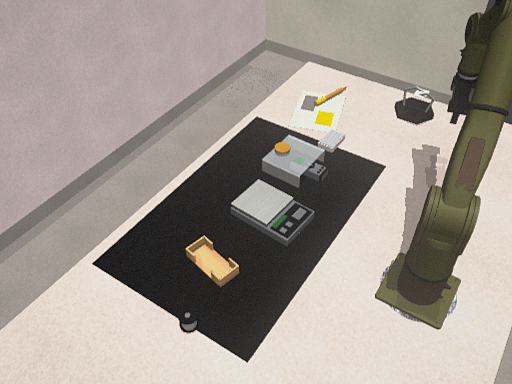

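The top view shows the meter protruding at about (346,225) below the riser (346,188), the scale at (257,212) with its wide key at (268,243), the cradle at (163,197), the reel at (92,221) and the case at (413,208). In the side view the layout is consistent.

```bash
cat > h.py <<'E'
from plant import r
import numpy as np,cv2
def bp(cam,px,z):
    c=r.camera_info(cam);K,R,t=[np.array(c[k],float) for k in("mtx","R","t")]
    px=np.atleast_2d(px).astype(float);d=(np.linalg.inv(K)@np.c_[px,np.ones(len(px))].T).T@R
    o=-R.T@t;return o+d*((z-o[2])/d[:,2])[:,None]
def rect(cam,q,z,i=0):
    m=r.masks_of(cam,q)
    if not m:return None
    reg=m[i]["region"].astype(np.uint8)
    p=np.argwhere(reg)[:,::-1]
    w=bp(cam,p,z)[:,:2]
    (c,s,a)=cv2.minAreaRect((w*1000).astype(np.float32))
    return round(m[i]["p"],2),np.round(c,1).tolist(),np.round(s,1).tolist(),round(a,1),len(p),np.round(w.mean(0)*1000,1).tolist()
E
python3 - <<'E'
from h import *
im=r.snapshot("top");
for q,z in(("meter",.036),("riser",.061),("scale",.035),("pan",.052),("key_wide",.0375),("key_a",.0375),("cradle",.04),("tin",.083),("case",.03),("reel",.05)): print(q,rect("top",q,z))
a=cv2.resize(im[150:265,305:440],None,fx=5,fy=5,interpolation=cv2.INTER_CUBIC)
cv2.imwrite("pics/a.png",a[:,:,::-1])
b=cv2.resize(im[150:265,135:295],None,fx=5,fy=5,interpolation=cv2.INTER_CUBIC)
cv2.imwrite("pics/b.png",b[:,:,::-1])
E
```

```text
meter (0.87, [510.8, -287.5], [58.3, 55.1], 88.8, 363, [510.6, -287.5])
riser (0.6, [621.9, -283.5], [201.2, 174.5], 86.9, 3384, [616.1, -284.5])
scale (0.67, [549.3, -15.1], [175.7, 256.0], 85.6, 4626, [547.8, -14.7])
pan (0.62, [548.4, -15.9], [170.0, 253.7], 85.5, 4607, [547.2, -14.8])
key_wide (0.51, [456.5, -47.3], [48.6, 30.1], 89.9, 161, [456.5, -47.7])
key_a (0.44, [462.6, 14.9], [18.1, 15.2], 0.1, 33, [462.3, 14.1])
cradle (0.94, [596.6, 268.6], [87.5, 171.5], 77.5, 1454, [594.7, 267.1])
tin (0.68, [669.9, -278.2], [59.6, 60.5], 88.8, 358, [669.0, -277.7])
case (0.91, [561.7, -497.2], [122.3, 71.1], 90.0, 915, [561.8, -497.4])
reel (0.75, [523.0, 477.4], [69.6, 54.0], 90.0, 368, [523.0, 477.0])
```

View pics/a.png

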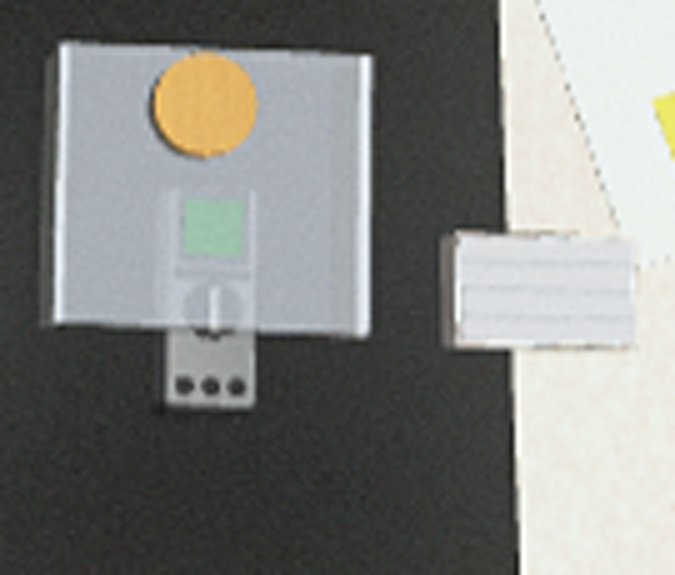

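View pics/b.png

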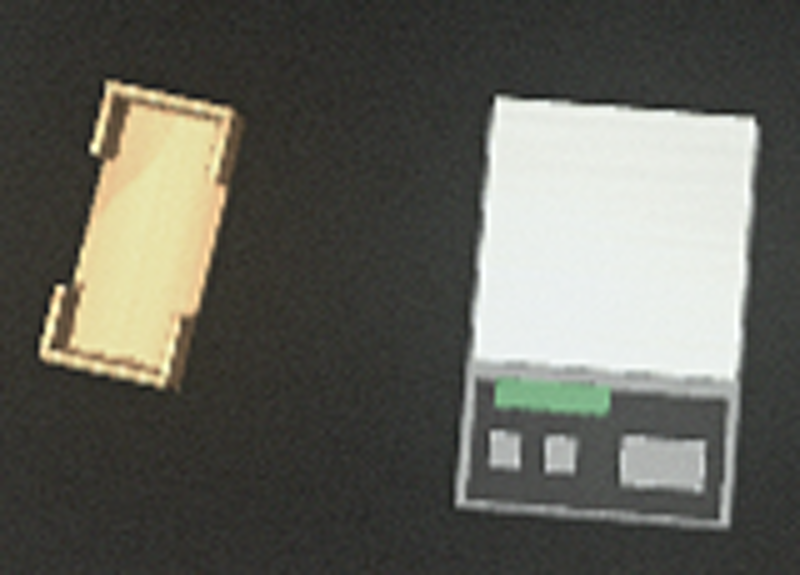

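Crop a shows the meter's front edge at (165–255,408), the riser's front edge from (52,322) to (368,335), and the meter's edges nearly vertical. Crop b shows the pan corners at (495,97), (757,118), (738,382), (473,360), the wide key at (663,463), and the outer corners of the cradle.

```bash
python3 - <<'E'
from h import *
def f(pts,off,z):
    p=(np.array(pts)+.5)/5-.5+np.array(off); return bp("top",p,z)[:,:2]*1000
def quad(n,pts,off,z):
    w=f(pts,off,z); print(n,np.round(w,1).tolist(),"c",np.round(w.mean(0),1),
     "fwd yaw",np.round(np.degrees([np.arctan2(*(w[i]-w[j])[::-1]) for i,j in((0,3),(1,2))]),1),"left yaw",np.round(np.degrees([np.arctan2(-(w[i]-w[j])[0],(w[i]-w[j])[1]) for i,j in((0,1),(3,2))]),1),
     "len",np.round([np.linalg.norm(w[0]-w[3]),np.linalg.norm(w[0]-w[1])],1))
B=(135,150);A=(305,150)
quad("pan",[(495,97),(757,118),(738,382),(473,360)],B,.052)
quad("key",[(622,437),(706,439),(704,491),(620,485)],B,.0375)
quad("base",[(470,378),(740,390),(730,527),(457,508)],B,.035)
quad("cradle",[(106,80),(242,106),(172,388),(40,356)],B,.04)
quad("riser",[(62,42),(373,55),(368,337),(52,324)],A,.061)
quad("meter",[(167,335),(256,335),(254,407),(167,407)],A,.036)
quad("screen",[(182,198),(242,200),(243,256),(184,252)],A,.036)
# edge fit of meter on exposed part
print(r.camera_info("top")["t"])
E
```

```text
pan [[677.9, 54.3], [665.0, -105.4], [504.6, -92.7], [517.9, 66.7]] c [591.3 -19.3] fwd yaw [-4.4 -4.5] left yaw [-4.6 -4.8] len [160.4 160.2]
key [[471.6, -23.1], [470.3, -74.1], [439.0, -72.7], [442.7, -21.8]] c [455.9 -47.9] fwd yaw [-2.5 -2.5] left yaw [-1.4 -4.1] len [28.9 51. ]
base [[507.4, 69.5], [500.0, -95.2], [417.2, -88.5], [428.8, 76.9]] c [463.4  -9.3] fwd yaw [-5.4 -4.6] left yaw [-2.6 -4. ] len [ 78.9 164.9]
cradle [[690.3, 294.2], [674.2, 210.4], [501.4, 249.7], [520.8, 330.1]] c [596.6 271.1] fwd yaw [-12.  -12.8] left yaw [-10.9 -13.6] len [173.3  85.4]
riser [[710.3, -199.2], [702.4, -388.3], [531.2, -380.0], [539.0, -190.5]] c [ 620.7 -289.5] fwd yaw [-2.9 -2.8] left yaw [-2.4 -2.4] len [171.4 189.3]
meter [[533.4, -264.9], [533.4, -319.5], [489.5, -317.2], [489.5, -264.0]] c [ 511.4 -291.4] fwd yaw [-1.2 -3. ] left yaw [-0. -0.] len [43.9 54.6]
screen [[617.8, -276.0], [616.5, -313.0], [581.9, -312.7], [584.4, -276.5]] c [ 600.1 -294.5] fwd yaw [ 0.9 -0.4] left yaw [-1.9 -3.9] len [33.4 37. ]
[-0.01564611  0.59792472  1.14170864]
```

```bash
python3 -m jog '[{"dx":0.12,"dy":0.106,"wz":-0.0112},{"dx":0.12,"dy":0.106,"wz":-0.0112},{"dx":0.12,"dy":0.106,"wz":-0.0112},{"dx":0.12,"dy":0.106,"wz":-0.0112},{"dx":0.12,"dy":0.106,"wz":-0.0112}]'
python3 -m jog '[{"dx":0.12,"dy":0.106,"wz":-0.0112},{"dx":0.12,"dy":0.106,"wz":-0.0112},{"dx":0.12,"dy":0.106,"wz":-0.0112},{"dx":0.12,"dy":0.106,"wz":-0.0112},{"dx":0.12,"dy":0.106,"wz":-0.0112}]'
```

```text
invalid input
invalid input
```

```bash
python3 -m jog '[{"wx":0,"wy":0,"wz":-0.011,"dx":0.12,"dy":0.106,"dz":0,"hand":0},{"wx":0,"wy":0,"wz":-0.011,"dx":0.12,"dy":0.106,"dz":0,"hand":0},{"wx":0,"wy":0,"wz":-0.011,"dx":0.12,"dy":0.106,"dz":0,"hand":0},{"wx":0,"wy":0,"wz":-0.011,"dx":0.12,"dy":0.106,"dz":0,"hand":0},{"wx":0,"wy":0,"wz":-0.011,"dx":0.12,"dy":0.106,"dz":0,"hand":0}]'
```

```text
clock: 2.07
tool_pos: [0.2954, -0.4744, 0.2389]
eef_rot: [0.998, 0.061, 0.0, 0.0]
contact_force: [-0.4, -0.7, 0.4]
opening: 0.999
finger_force: 0.0
```

```bash
python3 -m jog '[{"wx":0,"wy":0,"wz":-0.0112,"dx":0.117,"dy":0.105,"dz":0,"hand":0},{"wx":0,"wy":0,"wz":-0.0112,"dx":0.117,"dy":0.105,"dz":0,"hand":0},{"wx":0,"wy":0,"wz":-0.0112,"dx":0.117,"dy":0.105,"dz":0,"hand":0},{"wx":0,"wy":0,"wz":-0.0112,"dx":0.117,"dy":0.105,"dz":0,"hand":0},{"wx":0,"wy":0,"wz":-0.0112,"dx":0.117,"dy":0.105,"dz":0,"hand":0}]' >/dev/null
python3 -m jog '[{"wx":0,"wy":0,"wz":-0.0112,"dx":0.117,"dy":0.105,"dz":0,"hand":0},{"wx":0,"wy":0,"wz":-0.0112,"dx":0.117,"dy":0.105,"dz":0,"hand":0},{"wx":0,"wy":0,"wz":0,"dx":0,"dy":0,"dz":-0.14,"hand":0},{"wx":0,"wy":0,"wz":0,"dx":0,"dy":0,"dz":-0.14,"hand":0},{"wx":0,"wy":0,"wz":0,"dx":0,"dy":0,"dz":-0.14,"hand":0}]'
python3 -m jog '[{"wx":0,"wy":0,"wz":0,"dx":0,"dy":0,"dz":-0.1,"hand":0},{"wx":0,"wy":0,"wz":0,"dx":0,"dy":0,"dz":0,"hand":0}]'
```

```text
clock: 2.9
tool_pos: [0.5004, -0.2911, 0.1332]
eef_rot: [1.0, -0.016, 0.001, 0.0]
contact_force: [-0.2, -0.3, 0.4]
opening: 1.003
finger_force: 0.0
clock: 3.07
tool_pos: [0.496, -0.29, 0.1042]
eef_rot: [1.0, -0.017, -0.004, -0.002]
contact_force: [-0.3, 0.3, -0.4]
opening: 0.997
finger_force: 0.0
```

```bash
python3 -m jog '[{"wx":0,"wy":0,"wz":0,"dx":0,"dy":0,"dz":-0.12,"hand":0},{"wx":0,"wy":0,"wz":0,"dx":0,"dy":0,"dz":-0.12,"hand":0},{"wx":0,"wy":0,"wz":0,"dx":0,"dy":0,"dz":-0.12,"hand":0},{"wx":0,"wy":0,"wz":0,"dx":0,"dy":0,"dz":0,"hand":0},{"wx":0,"wy":0,"wz":0,"dx":0,"dy":0,"dz":0,"hand":0}]'
python3 -m jog '[{"wx":0,"wy":0,"wz":0,"dx":0,"dy":0,"dz":0,"hand":1},{"wx":0,"wy":0,"wz":0,"dx":0,"dy":0,"dz":0,"hand":1},{"wx":0,"wy":0,"wz":0,"dx":0,"dy":0,"dz":0,"hand":1},{"wx":0,"wy":0,"wz":0,"dx":0,"dy":0,"dz":0,"hand":1},{"wx":0,"wy":0,"wz":0,"dx":0,"dy":0,"dz":0,"hand":1}]' 12
```

```text
clock: 3.48
tool_pos: [0.4989, -0.2919, 0.0191]
eef_rot: [1.0, -0.017, -0.0, -0.0]
contact_force: [0.6, -1.0, 0.5]
opening: 1.002
finger_force: 0.0
clock: 3.9
tool_pos: [0.4995, -0.2918, 0.0198]
eef_rot: [1.0, -0.017, 0.001, 0.0]
contact_force: [-0.8, 2.8, 1.9]
opening: 0.647
finger_force: 1.1
```

```bash
python3 -m jog '[{"wx":0,"wy":0,"wz":0,"dx":0,"dy":0,"dz":0,"hand":1},{"wx":0,"wy":0,"wz":0,"dx":0,"dy":0,"dz":0,"hand":1},{"wx":0,"wy":0,"wz":0,"dx":-0.02,"dy":0.001,"dz":0,"hand":1},{"wx":0,"wy":0,"wz":0,"dx":-0.04,"dy":0.001,"dz":0,"hand":1},{"wx":0,"wy":0,"wz":0,"dx":-0.04,"dy":0.001,"dz":0,"hand":1}]' 
python3 -m jog '[{"wx":0,"wy":0,"wz":0,"dx":-0.06,"dy":0.002,"dz":0,"hand":1},{"wx":0,"wy":0,"wz":0,"dx":-0.06,"dy":0.002,"dz":0,"hand":1},{"wx":0,"wy":0,"wz":0,"dx":-0.06,"dy":0.002,"dz":0,"hand":1},{"wx":0,"wy":0,"wz":0,"dx":-0.06,"dy":0.002,"dz":0,"hand":1},{"wx":0,"wy":0,"wz":0,"dx":-0.06,"dy":0.002,"dz":0,"hand":1}]'
python3 -m jog '[{"wx":0,"wy":0,"wz":0,"dx":-0.05,"dy":0.002,"dz":0,"hand":1},{"wx":0,"wy":0,"wz":0,"dx":-0.03,"dy":0.001,"dz":0,"hand":1},{"wx":0,"wy":0,"wz":0,"dx":0,"dy":0,"dz":0,"hand":1},{"wx":0,"wy":0,"wz":0,"dx":0,"dy":0,"dz":0,"hand":1}]'
```

```text
clock: 4.32
tool_pos: [0.4773, -0.2917, 0.0197]
eef_rot: [1.0, -0.017, 0.004, 0.001]
contact_force: [4.3, -0.8, 3.1]
opening: 0.632
finger_force: 12.0
clock: 4.73
tool_pos: [0.4022, -0.2898, 0.0197]
eef_rot: [1.0, -0.017, 0.004, 0.001]
contact_force: [5.3, -0.8, 3.6]
opening: 0.634
finger_force: 12.0
clock: 5.07
tool_pos: [0.3796, -0.2891, 0.0196]
eef_rot: [1.0, -0.018, 0.001, 0.001]
contact_force: [0.9, -1.1, 8.4]
opening: 0.633
finger_force: 12.0
```

```bash
python3 - <<'E'
from h import *
im=r.snapshot("side"); a=cv2.resize(im[110:290,220:460],None,fx=3,fy=3,interpolation=cv2.INTER_CUBIC); cv2.imwrite("pics/c.png",a[:,:,::-1])
for n in("side","top"):
    if n=="top": r.snapshot(n)
    print(n,rect(n,"meter",.036))
E
```

```text
side (0.83, [430.7, -273.7], [85.3, 154.0], 85.1, 320, [455.6, -268.4])
top (0.94, [459.2, -287.8], [67.0, 108.8], 88.5, 760, [458.6, -288.5])
```

View pics/c.png

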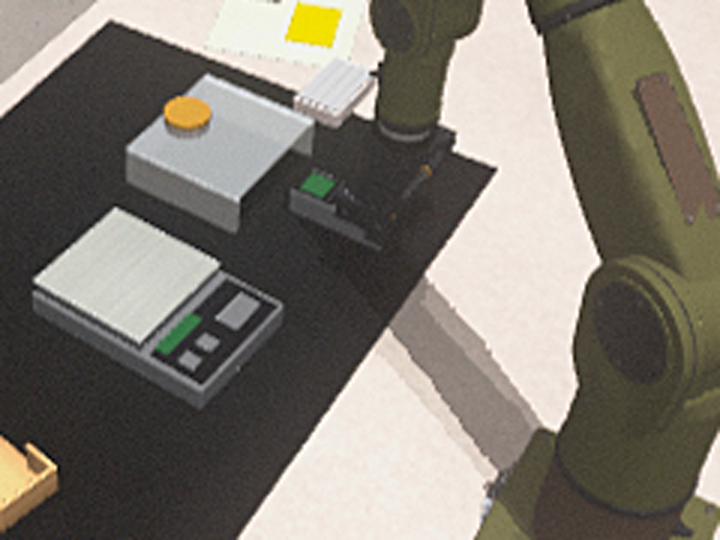

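The meter is fully clear of the riser and still held at its near end, at crop pixel (330,205). Next I open, slide to its middle, and regrip lower.

```bash
python3 -m jog '[{"wx":0,"wy":0,"wz":0,"dx":0,"dy":0,"dz":0,"hand":0},{"wx":0,"wy":0,"wz":0,"dx":0,"dy":0,"dz":0,"hand":0},{"wx":0,"wy":0,"wz":0,"dx":0,"dy":0,"dz":0,"hand":0},{"wx":0,"wy":0,"wz":0,"dx":0,"dy":0,"dz":0,"hand":0},{"wx":0,"wy":0,"wz":0,"dx":0,"dy":0,"dz":0,"hand":0}]' 
python3 -m jog '[{"wx":0,"wy":0,"wz":0,"dx":0.06,"dy":-0.002,"dz":0,"hand":0},{"wx":0,"wy":0,"wz":0,"dx":0.06,"dy":-0.002,"dz":0,"hand":0},{"wx":0,"wy":0,"wz":0,"dx":0.07,"dy":-0.002,"dz":-0.02,"hand":0},{"wx":0,"wy":0,"wz":0,"dx":0.06,"dy":-0.002,"dz":-0.024,"hand":0},{"wx":0,"wy":0,"wz":0,"dx":0,"dy":0,"dz":0,"hand":0}]'
python3 -m jog '[{"wx":0,"wy":0,"wz":0,"dx":0,"dy":0,"dz":0,"hand":1},{"wx":0,"wy":0,"wz":0,"dx":0,"dy":0,"dz":0,"hand":1},{"wx":0,"wy":0,"wz":0,"dx":0,"dy":0,"dz":0,"hand":1},{"wx":0,"wy":0,"wz":0,"dx":0,"dy":0,"dz":0,"hand":1},{"wx":0,"wy":0,"wz":0,"dx":0,"dy":0,"dz":0,"hand":1}]' 25
python3 -m jog '[{"wx":0,"wy":0,"wz":0,"dx":0,"dy":0,"dz":0,"hand":1},{"wx":0,"wy":0,"wz":0,"dx":0,"dy":0,"dz":0,"hand":1},{"wx":0,"wy":0,"wz":0,"dx":0,"dy":0,"dz":0,"hand":1},{"wx":0,"wy":0,"wz":0,"dx":0,"dy":0,"dz":0,"hand":1}]'
```

```text
clock: 5.68
tool_pos: [0.3787, -0.2877, 0.0186]
eef_rot: [1.0, -0.017, -0.0, -0.0]
contact_force: [-0.1, -0.5, -0.6]
opening: 0.986
finger_force: 0.0
clock: 6.1
tool_pos: [0.4452, -0.2893, 0.0071]
eef_rot: [1.0, -0.016, 0.002, 0.0]
contact_force: [0.3, 1.5, 0.5]
opening: 1.002
finger_force: 0.0
clock: 6.52
tool_pos: [0.4407, -0.2902, 0.0079]
eef_rot: [1.0, -0.017, -0.0, 0.0]
contact_force: [-0.2, -2.2, 0.3]
opening: 0.644
finger_force: 1.0
clock: 6.85
tool_pos: [0.4407, -0.2902, 0.0079]
eef_rot: [1.0, -0.017, -0.001, 0.0]
contact_force: [-3.0, -0.1, 4.4]
opening: 0.634
finger_force: 25.0
```

```bash
python3 -m jog '[{"wx":0,"wy":0,"wz":0,"dx":0,"dy":0,"dz":0.04,"hand":1},{"wx":0,"wy":0,"wz":0,"dx":0,"dy":0,"dz":0.1,"hand":1},{"wx":0,"wy":0,"wz":0,"dx":0,"dy":0,"dz":0.14,"hand":1},{"wx":0,"wy":0,"wz":0,"dx":0,"dy":0,"dz":0.14,"hand":1},{"wx":0,"wy":0,"wz":0,"dx":0,"dy":0,"dz":0.08,"hand":1}]'
python3 -m jog '[{"wx":0,"wy":0,"wz":0,"dx":0.03,"dy":0.05,"dz":0,"hand":1},{"wx":0,"wy":0,"wz":-0.003,"dx":0.06,"dy":0.109,"dz":0,"hand":1},{"wx":0,"wy":0,"wz":-0.003,"dx":0.06,"dy":0.109,"dz":0,"hand":1},{"wx":0,"wy":0,"wz":-0.003,"dx":0.06,"dy":0.109,"dz":0,"hand":1},{"wx":0,"wy":0,"wz":-0.003,"dx":0.06,"dy":0.109,"dz":0,"hand":1}]'
python3 -m jog '[{"wx":0,"wy":0,"wz":-0.003,"dx":0.06,"dy":0.109,"dz":0,"hand":1},{"wx":0,"wy":0,"wz":-0.003,"dx":0.06,"dy":0.109,"dz":0,"hand":1},{"wx":0,"wy":0,"wz":-0.003,"dx":0.06,"dy":0.109,"dz":0,"hand":1},{"wx":0,"wy":0,"wz":-0.003,"dx":0.06,"dy":0.109,"dz":0,"hand":1},{"wx":0,"wy":0,"wz":0,"dx":0.06,"dy":0.109,"dz":0,"hand":1}]'
python3 -m jog '[{"wx":0,"wy":0,"wz":0,"dx":0.03,"dy":0.05,"dz":0,"hand":1},{"wx":0,"wy":0,"wz":0,"dx":0,"dy":0,"dz":0,"hand":1},{"wx":0,"wy":0,"wz":0,"dx":0,"dy":0,"dz":0,"hand":1}]'
```

```text
clock: 7.27
tool_pos: [0.4427, -0.29, 0.136]
eef_rot: [1.0, -0.017, 0.002, 0.001]
contact_force: [0.5, -1.0, -3.5]
opening: 0.632
finger_force: 25.0
clock: 7.68
tool_pos: [0.5095, -0.1664, 0.1331]
eef_rot: [1.0, -0.029, 0.0, -0.0]
contact_force: [0.3, -0.4, -3.2]
opening: 0.638
finger_force: 25.0
clock: 8.1
tool_pos: [0.5842, -0.0298, 0.1329]
eef_rot: [0.999, -0.041, -0.0, -0.0]
contact_force: [0.1, -0.4, -3.5]
opening: 0.631
finger_force: 25.0
clock: 8.35
tool_pos: [0.5911, -0.0187, 0.1326]
eef_rot: [0.999, -0.04, -0.0, -0.0]
contact_force: [0.4, -0.5, -3.5]
opening: 0.634
finger_force: 25.0
```

```bash
python3 - <<'E'
from h import *
im=r.snapshot("top"); print(rect("top","meter",.17))
im=r.snapshot("side"); a=cv2.resize(im[130:300,180:420],None,fx=3,fy=3,interpolation=cv2.INTER_CUBIC); cv2.imwrite("pics/d.png",a[:,:,::-1])
E
```

```text
None
```

View pics/d.png

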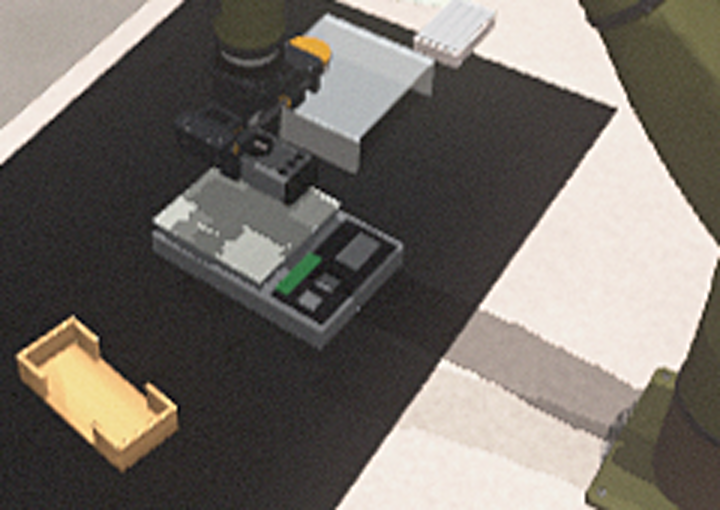

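The meter is held level and screen up above the pan, its near end at crop (290,175).

```bash
python3 -m jog '[{"wx":0,"wy":0,"wz":0,"dx":0,"dy":0,"dz":-0.08,"hand":1},{"wx":0,"wy":0,"wz":0,"dx":0,"dy":0,"dz":-0.1,"hand":1},{"wx":0,"wy":0,"wz":0,"dx":0,"dy":0,"dz":-0.06,"hand":1},{"wx":0,"wy":0,"wz":0,"dx":0,"dy":0,"dz":-0.03,"hand":1},{"wx":0,"wy":0,"wz":0,"dx":0,"dy":0,"dz":0,"hand":1}]'
python3 -m jog '[{"wx":0,"wy":0,"wz":0,"dx":0,"dy":0,"dz":-0.008,"hand":1},{"wx":0,"wy":0,"wz":0,"dx":0,"dy":0,"dz":-0.006,"hand":1},{"wx":0,"wy":0,"wz":0,"dx":0,"dy":0,"dz":0,"hand":1},{"wx":0,"wy":0,"wz":0,"dx":0,"dy":0,"dz":0,"hand":1}]'
python3 -m jog '[{"wx":0,"wy":0,"wz":0,"dx":0,"dy":0,"dz":-0.006,"hand":1},{"wx":0,"wy":0,"wz":0,"dx":0,"dy":0,"dz":0,"hand":1},{"wx":0,"wy":0,"wz":0,"dx":0,"dy":0,"dz":0,"hand":1}]'
```

```text
clock: 8.92
tool_pos: [0.5898, -0.0211, 0.0637]
eef_rot: [0.999, -0.042, -0.002, 0.0]
contact_force: [0.3, 0.6, -2.6]
opening: 0.629
finger_force: 25.0
clock: 9.25
tool_pos: [0.592, -0.0198, 0.0625]
eef_rot: [0.999, -0.041, 0.001, 0.0]
contact_force: [-1.1, -0.8, -3.5]
opening: 0.633
finger_force: 25.0
clock: 9.5
tool_pos: [0.5915, -0.0196, 0.0604]
eef_rot: [0.999, -0.041, 0.0, 0.0]
contact_force: [0.1, -0.1, -3.6]
opening: 0.631
finger_force: 25.0
```

```bash
python3 -m jog '[{"wx":0,"wy":0,"wz":0,"dx":0,"dy":0,"dz":-0.004,"hand":1},{"wx":0,"wy":0,"wz":0,"dx":0,"dy":0,"dz":0,"hand":1}]'
python3 -m jog '[{"wx":0,"wy":0,"wz":0,"dx":0,"dy":0,"dz":0,"hand":0},{"wx":0,"wy":0,"wz":0,"dx":0,"dy":0,"dz":0,"hand":0},{"wx":0,"wy":0,"wz":0,"dx":0,"dy":0,"dz":0,"hand":0},{"wx":0,"wy":0,"wz":0,"dx":0,"dy":0,"dz":0,"hand":0},{"wx":0,"wy":0,"wz":0,"dx":0,"dy":0,"dz":0,"hand":0}]'
python3 -m jog '[{"wx":0,"wy":0,"wz":0,"dx":0,"dy":0,"dz":0,"hand":0},{"wx":0,"wy":0,"wz":0,"dx":0,"dy":0,"dz":0.05,"hand":0},{"wx":0,"wy":0,"wz":0,"dx":0,"dy":0,"dz":0.1,"hand":0},{"wx":0,"wy":0,"wz":0,"dx":0,"dy":0,"dz":0.12,"hand":0},{"wx":0,"wy":0,"wz":0,"dx":0,"dy":0,"dz":0.12,"hand":0}]'
```

```text
clock: 9.67
tool_pos: [0.5917, -0.0196, 0.06]
eef_rot: [0.999, -0.041, 0.0, 0.0]
contact_force: [-0.6, 0.1, 3.1]
opening: 0.63
finger_force: 25.0
clock: 10.08
tool_pos: [0.5916, -0.0197, 0.0592]
eef_rot: [0.999, -0.041, 0.0, 0.0]
contact_force: [-0.6, 0.5, -0.1]
opening: 0.985
finger_force: 0.0
clock: 10.5
tool_pos: [0.591, -0.0197, 0.1583]
eef_rot: [0.999, -0.041, -0.0, 0.0]
contact_force: [0.7, 0.4, 0.0]
opening: 1.0
finger_force: 0.0
```

```bash
python3 -m jog '[{"wx":0,"wy":0,"wz":0,"dx":-0.135,"dy":-0.0286,"dz":0,"hand":1},{"wx":0,"wy":0,"wz":0,"dx":-0.135,"dy":-0.0286,"dz":0,"hand":1},{"wx":0,"wy":0,"wz":0,"dx":-0.135,"dy":-0.0286,"dz":0,"hand":1},{"wx":0,"wy":0,"wz":0,"dx":-0.137,"dy":-0.0286,"dz":0,"hand":1},{"wx":0,"wy":0,"wz":0,"dx":0,"dy":0,"dz":0,"hand":1}]' 10
python3 -m jog '[{"wx":0,"wy":0,"wz":0,"dx":0,"dy":0,"dz":-0.12,"hand":1},{"wx":0,"wy":0,"wz":0,"dx":0,"dy":0,"dz":-0.12,"hand":1},{"wx":0,"wy":0,"wz":0,"dx":0,"dy":0,"dz":-0.12,"hand":1},{"wx":0,"wy":0,"wz":0,"dx":0,"dy":0,"dz":-0.04,"hand":1},{"wx":0,"wy":0,"wz":0,"dx":0,"dy":0,"dz":0,"hand":1}]'
python3 -m jog '[{"wx":0,"wy":0,"wz":0,"dx":0,"dy":0,"dz":0,"hand":1},{"wx":0,"wy":0,"wz":0,"dx":0,"dy":0,"dz":0,"hand":1}]'
python3 - <<'E'
from h import *
im=r.snapshot("top"); print(rect("top","meter",.088))
im=r.snapshot("side"); print(rect("side","meter",.088)); a=cv2.resize(im[160:260,220:340],None,fx=6,fy=6,interpolation=cv2.INTER_CUBIC); cv2.imwrite("pics/e.png",a[:,:,::-1])
E
```

```text
clock: 10.92
tool_pos: [0.4462, -0.0502, 0.1573]
eef_rot: [0.999, -0.043, -0.006, 0.001]
contact_force: [-1.3, 0.2, 0.3]
opening: 0.645
finger_force: 0.0
clock: 11.33
tool_pos: [0.4551, -0.0481, 0.0554]
eef_rot: [0.999, -0.041, -0.002, 0.0]
contact_force: [-0.7, 0.2, 0.7]
opening: 0.263
finger_force: 0.0
clock: 11.5
tool_pos: [0.4568, -0.0484, 0.0581]
eef_rot: [0.999, -0.041, 0.001, 0.0]
contact_force: [-0.7, -0.9, 0.7]
opening: 0.113
finger_force: 0.0
(0.79, [588.8, -19.8], [55.7, 150.1], 85.5, 939, [588.5, -20.0])
(0.83, [578.2, -8.8], [79.3, 156.4], 84.7, 612, [583.0, -6.5])
```

View pics/e.png

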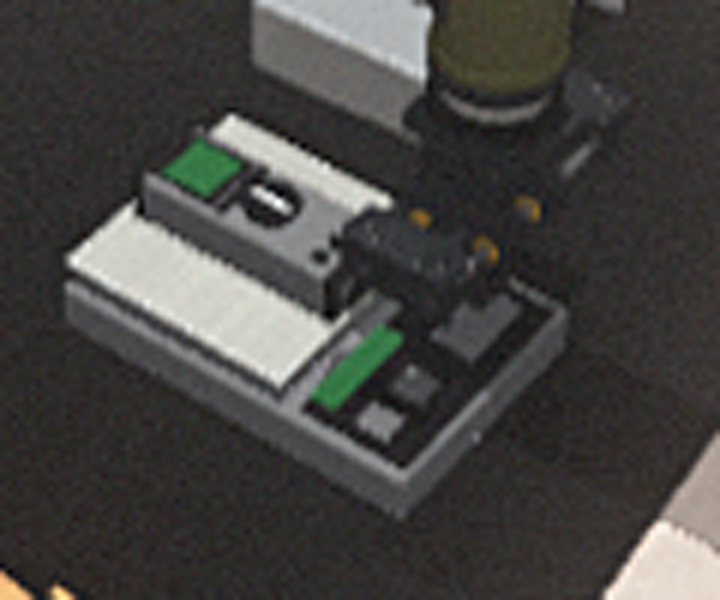

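The meter lies flat on the pan, screen up (crop 260,210); the fingers hover over the wide key at (480,320).

```bash
python3 -m jog '[{"wx":0,"wy":0,"wz":0,"dx":0,"dy":0,"dz":-0.04,"hand":1},{"wx":0,"wy":0,"wz":0,"dx":0,"dy":0,"dz":-0.02,"hand":1},{"wx":0,"wy":0,"wz":0,"dx":0,"dy":0,"dz":0,"hand":1},{"wx":0,"wy":0,"wz":0,"dx":0,"dy":0,"dz":0,"hand":1}]'
python3 -m jog '[{"wx":0,"wy":0,"wz":0,"dx":0,"dy":0,"dz":-0.004,"hand":1},{"wx":0,"wy":0,"wz":0,"dx":0,"dy":0,"dz":-0.004,"hand":1},{"wx":0,"wy":0,"wz":0,"dx":0,"dy":0,"dz":0,"hand":1}]'
python3 -m jog '[{"wx":0,"wy":0,"wz":0,"dx":0,"dy":0,"dz":-0.004,"hand":1},{"wx":0,"wy":0,"wz":0,"dx":0,"dy":0,"dz":0,"hand":1}]'
python3 -m jog '[{"wx":0,"wy":0,"wz":0,"dx":0,"dy":0,"dz":-0.004,"hand":1},{"wx":0,"wy":0,"wz":0,"dx":0,"dy":0,"dz":0,"hand":1}]'
```

```text
clock: 12.03
tool_pos: [0.4555, -0.0483, 0.0412]
eef_rot: [0.999, -0.041, -0.001, 0.0]
contact_force: [0.8, 0.6, -0.9]
opening: 0.005
finger_force: 0.0
clock: 12.28
tool_pos: [0.4559, -0.0483, 0.0396]
eef_rot: [0.999, -0.041, -0.0, 0.0]
contact_force: [0.3, 0.1, -0.7]
opening: 0.005
finger_force: 0.0
clock: 12.45
tool_pos: [0.456, -0.0482, 0.0387]
eef_rot: [0.999, -0.041, 0.0, 0.0]
contact_force: [-0.5, 0.1, -0.3]
opening: 0.006
finger_force: 0.0
clock: 12.62
tool_pos: [0.4561, -0.0483, 0.0377]
eef_rot: [0.999, -0.041, 0.0, 0.0]
contact_force: [0.1, -0.0, 1.1]
opening: 0.008
finger_force: 0.2
```

```bash
python3 -m jog '[{"wx":0,"wy":0,"wz":0,"dx":0,"dy":0,"dz":-0.003,"hand":1},{"wx":0,"wy":0,"wz":0,"dx":0,"dy":0,"dz":0,"hand":1}]'
python3 -m jog '[{"wx":0,"wy":0,"wz":0,"dx":0,"dy":0,"dz":-0.002,"hand":1},{"wx":0,"wy":0,"wz":0,"dx":0,"dy":0,"dz":0,"hand":1}]'
```

```text
clock: 12.78
tool_pos: [0.456, -0.0483, 0.037]
eef_rot: [0.999, -0.041, 0.0, 0.0]
contact_force: [0.1, -0.1, 2.1]
opening: 0.009
finger_force: 1.0
clock: 12.95
tool_pos: [0.456, -0.0482, 0.0366]
eef_rot: [0.999, -0.041, 0.0, 0.0]
contact_force: [-0.5, 0.8, 2.7]
opening: 0.006
finger_force: 1.6
```

```bash
python3 -m jog '[{"wx":0,"wy":0,"wz":0,"dx":0,"dy":0,"dz":-0.002,"hand":1},{"wx":0,"wy":0,"wz":0,"dx":0,"dy":0,"dz":0,"hand":1}]'
python3 -m jog '[{"wx":0,"wy":0,"wz":0,"dx":0,"dy":0,"dz":-0.001,"hand":1},{"wx":0,"wy":0,"wz":0,"dx":0,"dy":0,"dz":0,"hand":1}]'
```

```text
clock: 13.12
tool_pos: [0.456, -0.0483, 0.0364]
eef_rot: [0.999, -0.041, 0.0, 0.0]
contact_force: [-0.8, 0.6, 7.1]
opening: 0.007
finger_force: 3.7
clock: 13.28
tool_pos: [0.4561, -0.0483, 0.0364]
eef_rot: [0.999, -0.041, 0.0, 0.0]
contact_force: [-1.7, -0.0, 9.5]
opening: 0.005
finger_force: 5.1
```

```bash
python3 -m jog '[{"wx":0,"wy":0,"wz":0,"dx":0,"dy":0,"dz":0.001,"hand":1},{"wx":0,"wy":0,"wz":0,"dx":0,"dy":0,"dz":0,"hand":1},{"wx":0,"wy":0,"wz":0,"dx":0,"dy":0,"dz":0,"hand":1},{"wx":0,"wy":0,"wz":0,"dx":0,"dy":0,"dz":0,"hand":1},{"wx":0,"wy":0,"wz":0,"dx":0,"dy":0,"dz":0,"hand":1}]'
python3 -m jog '[{"wx":0,"wy":0,"wz":0,"dx":0,"dy":0,"dz":0,"hand":1},{"wx":0,"wy":0,"wz":0,"dx":0,"dy":0,"dz":0,"hand":1}]'
python3 -m jog '[{"wx":0,"wy":0,"wz":0,"dx":0,"dy":0,"dz":0.04,"hand":1},{"wx":0,"wy":0,"wz":0,"dx":0,"dy":0,"dz":0.12,"hand":1},{"wx":0,"wy":0,"wz":0,"dx":0,"dy":0,"dz":0.14,"hand":1},{"wx":0,"wy":0,"wz":0,"dx":0,"dy":0,"dz":0.14,"hand":0},{"wx":0,"wy":0,"wz":0,"dx":0,"dy":0,"dz":0.05,"hand":0}]'
```

```text
clock: 13.7
tool_pos: [0.456, -0.0483, 0.0364]
eef_rot: [0.999, -0.041, 0.0, 0.0]
contact_force: [-0.5, 0.5, 7.5]
opening: 0.008
finger_force: 3.7
clock: 13.87
tool_pos: [0.4561, -0.0483, 0.0364]
eef_rot: [0.999, -0.041, 0.0, 0.0]
contact_force: [-0.5, 0.9, 6.7]
opening: 0.006
finger_force: 3.7
clock: 14.28
tool_pos: [0.4572, -0.0485, 0.1625]
eef_rot: [0.999, -0.041, 0.003, 0.0]
contact_force: [0.8, -1.0, -0.1]
opening: 0.131
finger_force: 0.0
```

```bash
python3 - <<'E'
from h import *
for k in range(3):
    im=r.snapshot("top"); print(rect("top","meter",.088))
    m=r.masks_of("top","cradle"); reg=m[0]["region"]
    # cradle shape fit: projected 3D model silhouette (outer box with gaps) IoU
    c=r.camera_info("top");K,R,t=[np.array(c[q],float) for q in("mtx","R","t")]
    from scipy.optimize import minimize
    def sil(x,y,a):
        S=8;M=np.zeros((80*S,70*S),np.uint8);o=np.array([125,157])
        ca,sa=np.cos(a),np.sin(a)
        def box(x0,x1,y0,y1,h):
            P=np.array([[i,j,z] for i in(x0,x1) for j in(y0,y1) for z in(0,h)])
            W=np.c_[x+ca*P[:,0]-sa*P[:,1],y+sa*P[:,0]+ca*P[:,1],P[:,2]]
            q=(R@W.T).T+t;u=(K@(q/q[:,2:]).T).T[:,:2]
            h=cv2.convexHull(((u-o+.5)*S).astype(np.float32)).astype(np.int32);cv2.fillConvexPoly(M,h,1)
        box(-.087,.087,-.04,.04,.004)
        for s in(-1,1):
            box(*sorted((s*.081,s*.087)),-.04,.04,.04)
            for u in(-1,1): box(*sorted((s*.042,s*.087)),*sorted((u*.034,u*.04)),.04)
        return cv2.resize(M.astype(np.float32),(70,80),interpolation=cv2.INTER_AREA)
    T=reg[157:237,125:195].astype(float)
    if k<2:
        f=lambda p:np.sum((sil(.597+p[0]*.01,.272+p[1]*.01,-.21+p[2]*.1)-T)**2)
        s=minimize(f,[0,0,0],method="Nelder-Mead",options=dict(initial_simplex=[[-.5,-.5,-.5],[.7,0,0],[0,.7,0],[0,0,.7]],xatol=.005,fatol=.1))
        print("cradle",.597+s.x[0]*.01,.272+s.x[1]*.01,-.21+s.x[2]*.1,s.fun,T.sum())
E
```

```text
(0.81, [589.7, -18.8], [57.7, 152.2], 85.7, 983, [588.2, -19.3])
cradle 0.5976009334053368 0.27248521726766595 -0.21167263607984885 100.833984375 1439.0
(0.56, [588.4, -19.3], [56.0, 150.6], 85.5, 953, [587.6, -19.1])
cradle 0.5977834239582159 0.2736380389542167 -0.21881142564961648 26.263671875 1590.0
(0.77, [588.7, -19.4], [55.6, 150.4], 85.4, 961, [588.3, -19.4])
```

```bash
python3 -m jog '[{"wx":0,"wy":0,"wz":0,"dx":0.1,"dy":0.023,"dz":0,"hand":0},{"wx":0,"wy":0,"wz":0,"dx":0.12,"dy":0.026,"dz":0,"hand":0},{"wx":0,"wy":0,"wz":0,"dx":0.12,"dy":0.026,"dz":0,"hand":0},{"wx":0,"wy":0,"wz":0,"dx":0.12,"dy":0.026,"dz":0,"hand":0},{"wx":0,"wy":0,"wz":0,"dx":0.07,"dy":0.015,"dz":0,"hand":0}]'
python3 -m jog '[{"wx":0,"wy":0,"wz":0,"dx":0,"dy":0,"dz":0,"hand":0},{"wx":0,"wy":0,"wz":0,"dx":0,"dy":0,"dz":0,"hand":0},{"wx":0,"wy":0,"wz":0,"dx":0,"dy":0,"dz":0,"hand":0},{"wx":0,"wy":0,"wz":0,"dx":0,"dy":0,"dz":0,"hand":0},{"wx":0,"wy":0,"wz":0,"dx":0,"dy":0,"dz":0,"hand":0}]'
```

```text
clock: 15.15
tool_pos: [0.5915, -0.018, 0.1577]
eef_rot: [0.999, -0.04, 0.001, -0.0]
contact_force: [0.1, -0.5, -0.2]
opening: 0.917
finger_force: 0.0
clock: 15.57
tool_pos: [0.5871, -0.0198, 0.1584]
eef_rot: [0.999, -0.041, -0.001, 0.0]
contact_force: [0.2, -0.2, -0.4]
opening: 1.003
finger_force: 0.0
```

```bash
python3 -m jog '[{"wx":0,"wy":0,"wz":0,"dx":0.006,"dy":0.001,"dz":-0.1,"hand":0},{"wx":0,"wy":0,"wz":0,"dx":0,"dy":0,"dz":-0.12,"hand":0},{"wx":0,"wy":0,"wz":0,"dx":0,"dy":0,"dz":-0.12,"hand":0},{"wx":0,"wy":0,"wz":0,"dx":0,"dy":0,"dz":-0.052,"hand":0},{"wx":0,"wy":0,"wz":0,"dx":0,"dy":0,"dz":0,"hand":0}]'
python3 -m jog '[{"wx":0,"wy":0,"wz":0,"dx":0,"dy":0,"dz":0,"hand":0},{"wx":0,"wy":0,"wz":0,"dx":0,"dy":0,"dz":0,"hand":0},{"wx":0,"wy":0,"wz":0,"dx":0,"dy":0,"dz":0,"hand":0}]'
python3 -m jog '[{"wx":0,"wy":0,"wz":0,"dx":0,"dy":0,"dz":0,"hand":1},{"wx":0,"wy":0,"wz":0,"dx":0,"dy":0,"dz":0,"hand":1},{"wx":0,"wy":0,"wz":0,"dx":0,"dy":0,"dz":0,"hand":1},{"wx":0,"wy":0,"wz":0,"dx":0,"dy":0,"dz":0,"hand":1},{"wx":0,"wy":0,"wz":0,"dx":0,"dy":0,"dz":0,"hand":1}]' 25
python3 -m jog '[{"wx":0,"wy":0,"wz":0,"dx":0,"dy":0,"dz":0,"hand":1},{"wx":0,"wy":0,"wz":0,"dx":0,"dy":0,"dz":0,"hand":1},{"wx":0,"wy":0,"wz":0,"dx":0,"dy":0,"dz":0,"hand":1},{"wx":0,"wy":0,"wz":0,"dx":0,"dy":0,"dz":0,"hand":1},{"wx":0,"wy":0,"wz":0,"dx":0,"dy":0,"dz":0,"hand":1}]'
```

```text
clock: 15.98
tool_pos: [0.5872, -0.0192, 0.0579]
eef_rot: [0.999, -0.041, -0.003, 0.0]
contact_force: [-0.1, 0.1, 1.2]
opening: 0.998
finger_force: 0.0
clock: 16.23
tool_pos: [0.5912, -0.0191, 0.0622]
eef_rot: [0.999, -0.041, 0.002, 0.0]
contact_force: [1.0, 0.3, -0.1]
opening: 1.002
finger_force: 0.0
clock: 16.65
tool_pos: [0.59, -0.019, 0.0607]
eef_rot: [0.999, -0.041, 0.0, 0.0]
contact_force: [-0.2, -0.3, 1.5]
opening: 0.646
finger_force: 0.5
clock: 17.07
tool_pos: [0.59, -0.0191, 0.0607]
eef_rot: [0.999, -0.041, 0.0, 0.0]
contact_force: [-1.0, -0.4, 2.9]
opening: 0.634
finger_force: 25.0
```

```bash
python3 -m jog '[{"wx":0,"wy":0,"wz":0,"dx":0,"dy":0,"dz":0.04,"hand":1},{"wx":0,"wy":0,"wz":0,"dx":0,"dy":0,"dz":0.1,"hand":1},{"wx":0,"wy":0,"wz":0,"dx":0,"dy":0,"dz":0.12,"hand":1},{"wx":0,"wy":0,"wz":0,"dx":0,"dy":0,"dz":0.08,"hand":1},{"wx":0,"wy":0,"wz":-0.003,"dx":0,"dy":0.05,"dz":0,"hand":1}]'
python3 -m jog '[{"wx":0,"wy":0,"wz":-0.007,"dx":0.004,"dy":0.117,"dz":0,"hand":1},{"wx":0,"wy":0,"wz":-0.007,"dx":0.004,"dy":0.117,"dz":0,"hand":1},{"wx":0,"wy":0,"wz":-0.007,"dx":0.004,"dy":0.117,"dz":0,"hand":1},{"wx":0,"wy":0,"wz":-0.007,"dx":0.004,"dy":0.117,"dz":0,"hand":1},{"wx":0,"wy":0,"wz":-0.007,"dx":0.004,"dy":0.117,"dz":0,"hand":1}]'
python3 -m jog '[{"wx":0,"wy":0,"wz":-0.007,"dx":0.004,"dy":0.117,"dz":0,"hand":1},{"wx":0,"wy":0,"wz":-0.007,"dx":0.004,"dy":0.117,"dz":0,"hand":1},{"wx":0,"wy":0,"wz":-0.007,"dx":0.004,"dy":0.117,"dz":0,"hand":1},{"wx":0,"wy":0,"wz":-0.007,"dx":0.004,"dy":0.117,"dz":0,"hand":1},{"wx":0,"wy":0,"wz":-0.0015,"dx":0,"dy":0.066,"dz":0,"hand":1}]'
python3 -m jog '[{"wx":0,"wy":0,"wz":0,"dx":0,"dy":0,"dz":0,"hand":1},{"wx":0,"wy":0,"wz":0,"dx":0,"dy":0,"dz":0,"hand":1},{"wx":0,"wy":0,"wz":0,"dx":0,"dy":0,"dz":0,"hand":1},{"wx":0,"wy":0,"wz":0,"dx":0,"dy":0,"dz":0,"hand":1}]'
```

```text
clock: 17.48
tool_pos: [0.5925, -0.0099, 0.1496]
eef_rot: [0.999, -0.047, 0.004, 0.001]
contact_force: [1.0, -2.3, -3.6]
opening: 0.632
finger_force: 25.0
clock: 17.9
tool_pos: [0.5934, 0.1424, 0.144]
eef_rot: [0.997, -0.079, -0.001, 0.0]
contact_force: [-0.4, 0.7, -3.7]
opening: 0.629
finger_force: 25.0
clock: 18.32
tool_pos: [0.5965, 0.2794, 0.1437]
eef_rot: [0.994, -0.106, -0.002, -0.001]
contact_force: [-0.1, 1.3, -4.0]
opening: 0.629
finger_force: 25.0
clock: 18.65
tool_pos: [0.599, 0.2708, 0.1451]
eef_rot: [0.994, -0.11, -0.0, 0.001]
contact_force: [0.1, 0.4, -3.6]
opening: 0.634
finger_force: 25.0
```

```bash
python3 -m jog '[{"wx":0,"wy":0,"wz":0,"dx":0,"dy":0,"dz":-0.1,"hand":1},{"wx":0,"wy":0,"wz":0,"dx":0,"dy":0,"dz":-0.08,"hand":1},{"wx":0,"wy":0,"wz":0,"dx":0,"dy":0,"dz":-0.04,"hand":1},{"wx":0,"wy":0,"wz":0,"dx":0,"dy":0,"dz":0,"hand":1},{"wx":0,"wy":0,"wz":0,"dx":0,"dy":0,"dz":0,"hand":1}]'
python3 -m jog '[{"wx":0,"wy":0,"wz":0,"dx":0,"dy":0,"dz":0,"hand":1},{"wx":0,"wy":0,"wz":0,"dx":0,"dy":0,"dz":0,"hand":1},{"wx":0,"wy":0,"wz":0,"dx":0,"dy":0,"dz":0,"hand":1}]'
python3 - <<'E'
from h import *
im=r.snapshot("side"); a=cv2.resize(im[200:300,160:280],None,fx=5,fy=5,interpolation=cv2.INTER_CUBIC)
im=r.snapshot("top"); b=cv2.resize(im[140:240,130:200],None,fx=5,fy=5,interpolation=cv2.INTER_CUBIC)[:, :200*1+100]
cv2.imwrite("pics/f.png",np.hstack([a,b[:,:200]])[:,:,::-1]);print(rect("top","meter",.1))
E
```

```text
clock: 19.07
tool_pos: [0.5991, 0.2722, 0.0904]
eef_rot: [0.994, -0.109, -0.0, 0.0]
contact_force: [-0.3, -0.2, -3.0]
opening: 0.633
finger_force: 25.0
clock: 19.32
tool_pos: [0.5998, 0.2735, 0.0917]
eef_rot: [0.994, -0.108, 0.001, -0.001]
contact_force: [-0.6, -0.3, -3.6]
opening: 0.634
finger_force: 25.0
(0.94, [600.3, 273.8], [63.8, 152.9], 77.2, 649, [595.8, 274.4])
```

View pics/f.png

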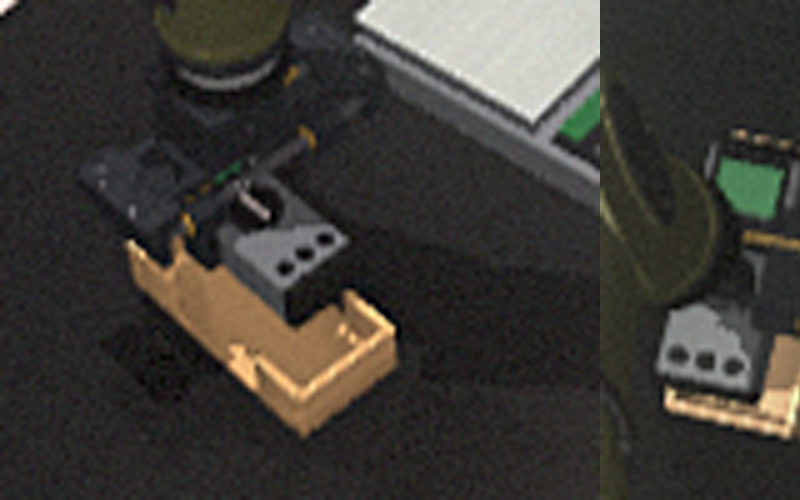

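The meter hangs level over the cradle, aligned with it (side part, near end at 330,270; top part, bottom end at 705,350).

```bash
python3 -m jog '[{"wx":0,"wy":0,"wz":0,"dx":0,"dy":0,"dz":-0.06,"hand":1},{"wx":0,"wy":0,"wz":0,"dx":0,"dy":0,"dz":-0.06,"hand":1},{"wx":0,"wy":0,"wz":0,"dx":0,"dy":0,"dz":-0.04,"hand":1},{"wx":0,"wy":0,"wz":0,"dx":0,"dy":0,"dz":0,"hand":1},{"wx":0,"wy":0,"wz":0,"dx":0,"dy":0,"dz":0,"hand":1}]'
python3 -m jog '[{"wx":0,"wy":0,"wz":0,"dx":0,"dy":0,"dz":-0.03,"hand":1},{"wx":0,"wy":0,"wz":0,"dx":0,"dy":0,"dz":-0.03,"hand":1},{"wx":0,"wy":0,"wz":0,"dx":0,"dy":0,"dz":-0.02,"hand":1},{"wx":0,"wy":0,"wz":0,"dx":0,"dy":0,"dz":0,"hand":1},{"wx":0,"wy":0,"wz":0,"dx":0,"dy":0,"dz":0,"hand":1}]'
```

```text
clock: 19.88
tool_pos: [0.5987, 0.2731, 0.0501]
eef_rot: [0.994, -0.108, -0.0, 0.0]
contact_force: [-0.4, -0.1, -2.6]
opening: 0.631
finger_force: 25.0
clock: 20.3
tool_pos: [0.5987, 0.2731, 0.0301]
eef_rot: [0.994, -0.108, -0.0, 0.0]
contact_force: [0.1, -1.0, -2.3]
opening: 0.63
finger_force: 25.0
```

No contact with the walls. Continuing to the floor.

```bash
python3 -m jog '[{"wx":0,"wy":0,"wz":0,"dx":0,"dy":0,"dz":-0.03,"hand":1},{"wx":0,"wy":0,"wz":0,"dx":0,"dy":0,"dz":-0.02,"hand":1},{"wx":0,"wy":0,"wz":0,"dx":0,"dy":0,"dz":-0.012,"hand":1},{"wx":0,"wy":0,"wz":0,"dx":0,"dy":0,"dz":0,"hand":1},{"wx":0,"wy":0,"wz":0,"dx":0,"dy":0,"dz":0,"hand":1}]'
python3 -m jog '[{"wx":0,"wy":0,"wz":0,"dx":0,"dy":0,"dz":-0.005,"hand":1},{"wx":0,"wy":0,"wz":0,"dx":0,"dy":0,"dz":0,"hand":1},{"wx":0,"wy":0,"wz":0,"dx":0,"dy":0,"dz":0,"hand":1}]'
```

```text
clock: 20.72
tool_pos: [0.5988, 0.2732, 0.0147]
eef_rot: [0.994, -0.108, -0.0, 0.0]
contact_force: [-0.2, 0.2, -2.6]
opening: 0.634
finger_force: 25.0
clock: 20.97
tool_pos: [0.5991, 0.2733, 0.0139]
eef_rot: [0.994, -0.108, 0.0, -0.0]
contact_force: [-1.1, -0.1, -3.6]
opening: 0.63
finger_force: 25.0
```

```bash
python3 -m jog '[{"wx":0,"wy":0,"wz":0,"dx":0,"dy":0,"dz":-0.004,"hand":1},{"wx":0,"wy":0,"wz":0,"dx":0,"dy":0,"dz":0,"hand":1},{"wx":0,"wy":0,"wz":0,"dx":0,"dy":0,"dz":0,"hand":1}]'
python3 -m jog '[{"wx":0,"wy":0,"wz":0,"dx":0,"dy":0,"dz":-0.003,"hand":1},{"wx":0,"wy":0,"wz":0,"dx":0,"dy":0,"dz":0,"hand":1},{"wx":0,"wy":0,"wz":0,"dx":0,"dy":0,"dz":0,"hand":1}]'
```

```text
clock: 21.22
tool_pos: [0.5989, 0.2732, 0.0127]
eef_rot: [0.994, -0.108, -0.0, 0.0]
contact_force: [-0.7, -0.3, -2.6]
opening: 0.637
finger_force: 25.0
clock: 21.47
tool_pos: [0.599, 0.2733, 0.0127]
eef_rot: [0.994, -0.108, 0.0, -0.0]
contact_force: [-3.5, 0.0, 5.2]
opening: 0.633
finger_force: 25.0
```

```bash
python3 -m jog '[{"wx":0,"wy":0,"wz":0,"dx":0,"dy":0,"dz":0,"hand":0},{"wx":0,"wy":0,"wz":0,"dx":0,"dy":0,"dz":0,"hand":0},{"wx":0,"wy":0,"wz":0,"dx":0,"dy":0,"dz":0,"hand":0},{"wx":0,"wy":0,"wz":0,"dx":0,"dy":0,"dz":0,"hand":0},{"wx":0,"wy":0,"wz":0,"dx":0,"dy":0,"dz":0,"hand":0}]'
python3 -m jog '[{"wx":0,"wy":0,"wz":0,"dx":0,"dy":0,"dz":0,"hand":0},{"wx":0,"wy":0,"wz":0,"dx":0,"dy":0,"dz":0.05,"hand":0},{"wx":0,"wy":0,"wz":0,"dx":0,"dy":0,"dz":0.1,"hand":0},{"wx":0,"wy":0,"wz":0,"dx":0,"dy":0,"dz":0.14,"hand":0},{"wx":0,"wy":0,"wz":0,"dx":0,"dy":0,"dz":0.14,"hand":0}]'
python3 -m jog '[{"wx":0,"wy":0,"wz":0,"dx":0,"dy":-0.1,"dz":0.12,"hand":0},{"wx":0,"wy":0,"wz":0,"dx":-0.05,"dy":-0.15,"dz":0.05,"hand":0},{"wx":0,"wy":0,"wz":0,"dx":-0.05,"dy":-0.15,"dz":0,"hand":0},{"wx":0,"wy":0,"wz":0,"dx":-0.05,"dy":-0.15,"dz":0,"hand":0},{"wx":0,"wy":0,"wz":0,"dx":-0.05,"dy":-0.15,"dz":0,"hand":0}]'
python3 -m jog '[{"wx":0,"wy":0,"wz":0,"dx":0,"dy":-0.1,"dz":0,"hand":0},{"wx":0,"wy":0,"wz":0,"dx":0,"dy":0,"dz":0,"hand":0},{"wx":0,"wy":0,"wz":0,"dx":0,"dy":0,"dz":0,"hand":0},{"wx":0,"wy":0,"wz":0,"dx":0,"dy":0,"dz":0,"hand":0}]'
python3 - <<'E'
from h import *
im=r.snapshot("side"); a=cv2.resize(im[215:300,170:260],None,fx=5,fy=5,interpolation=cv2.INTER_CUBIC)
im=r.snapshot("top"); b=cv2.resize(im[155:240,130:200],None,fx=5,fy=5,interpolation=cv2.INTER_CUBIC)
cv2.imwrite("pics/g.png",np.hstack([a,b])[:,:,::-1]);print(rect("top","meter",.04))
E
```

```text
clock: 21.88
tool_pos: [0.5991, 0.2732, 0.0119]
eef_rot: [0.994, -0.108, 0.0, -0.0]
contact_force: [-0.1, 0.6, -0.3]
opening: 0.982
finger_force: 0.0
clock: 22.3
tool_pos: [0.5984, 0.2729, 0.1208]
eef_rot: [0.994, -0.108, -0.001, 0.0]
contact_force: [0.1, 0.7, 0.9]
opening: 1.002
finger_force: 0.0
clock: 22.72
tool_pos: [0.5486, 0.0968, 0.1635]
eef_rot: [0.994, -0.108, 0.001, -0.0]
contact_force: [0.3, 0.2, -0.0]
opening: 1.005
finger_force: 0.0
clock: 23.05
tool_pos: [0.5495, 0.0743, 0.1627]
eef_rot: [0.994, -0.108, 0.001, -0.001]
contact_force: [0.3, -0.5, 0.5]
opening: 1.004
finger_force: 0.0
(0.82, [597.5, 269.3], [61.8, 149.3], 77.4, 961, [597.6, 270.0])
```

View pics/g.png

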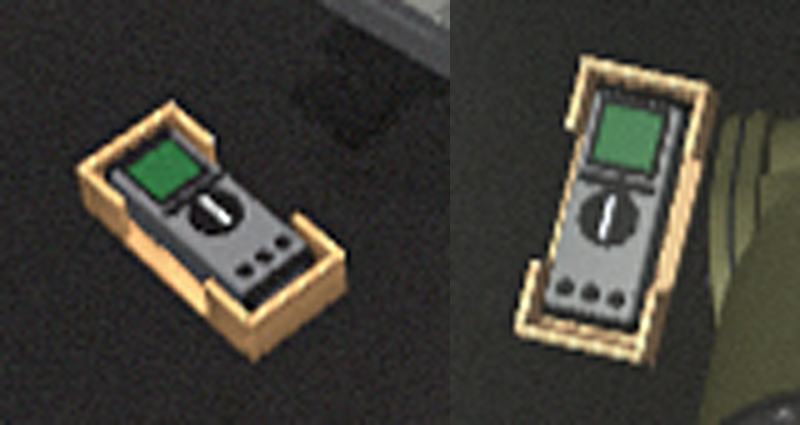

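The meter lies flat and screen up inside the cradle walls, centred at about (165,215) in the side part and (605,205) in the top part. The arm is clear, so I hand in.

```bash
python3 -c "
from plant import r
print(r.finish_job())"
```

```text
the job is handed in; nothing more can be done
None
```

The meter was laid on the pan, the wide key was held at about 7 N (brief peak about 9.5 N) with the small keys left alone, and the meter now lies flat and screen up in the cradle; I handed the job in at about 23 s, with no verdict shown.

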